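Rock the bung out of the squat oil jar

TASK

Open the squat, wide oil jar for oiling spoons: grip its wooden bung by the flat tab, rock it about ten degrees towards one flat face of the tab and then as far towards the other, so that it works loose, then lift it out. Set it down gently anywhere inside the shallow plywood tray and let go. Leave the tall, narrow jar's bung where it is.

Things in the scene. Friction and masses are not known exactly. Their poses are not given: they have to be found in the camera images.
- squat_jar_bung_tab (a point): Tab centre of the squat jar's wooden bung (80 g), z up along its 90 mm height. Tab 36 mm wide (x), 14 mm thick (y: grip across this), from 24 mm below this point to 20 mm above. Below it a cone, 37 mm across narrowing to 28, a 20 mm waist and a flat 27 mm foot, its underside 70 mm below this point. Seated: this point 29 mm above the mouth, axes along the jar's; out after a 45 mm lift.
- squat_jar_mouth (a point): Centre of the squat jar's mouth, 35 mm inside, rim 85 mm above the bench; z up. White glazed jar 130 mm across, sloping shoulder, 48 mm neck, fixed. The bung's cone hangs in this rim: rock about this centre, about the x axis, so the tab tips to +y and -y (under 15 N at the tab). A straight pull sticks (over 30 N); after about 10 degrees each way the bung lifts freely.
- tall_jar_bung_tab (a point): Tab centre of a like bung in the tall narrow jar (white glazed, 78 mm across, its mouth 130 mm above the bench). Leave it alone.
- squat_jar_shoe_left (a joint): Stiff shoe hidden inside the squat jar on its +y side, closed on the bung's waist: 0 m tight, up to 0.007 m aside; about 9 N moves it, no spring, it stays where pushed. Tipping the tab towards -y pushes it. The foot passes once both shoes are 3.5 mm aside.
- squat_jar_shoe_right (a joint): The same on the -y side: 0 m tight, up to 0.007 m aside (towards -y). Tipping the tab towards +y pushes it.
- tray_in (a point): Centre of the inner floor of the shallow open plywood tray, 188 x 188 mm inside, floor 6 mm and rim 20 mm above the bench, fixed; x and y along its sides, z up.
Mind the look-alikes: they are no part of the job. Leave any orange or red look-alike of the part that bears squat_jar_bung_tab alone.

How it is judged:
By the outcome, as a careful person would: the job done as asked, in the order asked, and still so for the second after the job is handed in, with the robot touching nothing.
It also fails if it takes over 48 s, if anything falls off the work surface, if the arm or the gripper's body presses on something with over 40 N, if the wrist force passes 120 N, or if a joint passes its speed limit or range.

ROBOT

A 7-joint arm with a two-finger parallel gripper is mounted at the origin on the work surface. World frame = base frame: x ahead of the robot, y to its left, z up, the work surface at z = 0. Lengths are in m, angles in rad, forces in N, time in s.
With the tool pointing down it reaches from about 0.425 to 0.975 m from the base axis. Payload 16.7 kg.
Tool frame: the origin (TCP) lies between the finger pads; the fingertips stand 14 mm ahead of it and the grasp point (between the pads) lies 5 mm behind it; z points along the fingers, x is the direction in which the jaws open and shut, and the axes are right-handed (so a half turn about z gives the same grasp; the last joint's range is limited). The gripper opens to 85 mm and grips with 20 to 120 N. Pads are 22 mm wide; open, the fingers measure 114 mm over their backs; the gripper's body (76 mm by 85 mm) begins 54 mm behind the grasp point. The pads swing forward as they close: fully open they stand 13 mm farther back than shut.
Start: joints at [1.081, 0.426, 0.074, 1.606, -0.034, 1.111, -0.067], TCP at [0.226, -0.636, 0.245] pointing down, gripper open.
Joint ranges: [-2.85, 2.85], [-0.5, 2.14], [-1.23, 1.37], [0.21, 2.46], [-1.02, 4.16], [0.16, 2.05], [-2.73, 2.73]. Speed limits (rad/s): [1.89, 1.89, 2.39, 2.39, 3.01, 3.01, 3.01].

INTERFACE

Orientations are given as a rotation vector (axis times angle).
In Python, from cell import env gives the robot as it stands.
- The arm moves only by the tool send_rows, never from a script. Its argument "moves" is text: rows parted by semicolons, each of 7 numbers parted by spaces: the shift along the tool's x, y, z in units of 40 mm (1.0 is 40 mm), then the turn, a rotation vector about the tool's x, y, z in rad, then the closure in counts, from 0 (fully open) to 255 (shut). A call has 1 to 20 rows; each row shifts and turns the pose as measured when the row begins, along the tool's axes as they then stand; what a row does not reach is not made up. A row lasts 1/10 s, in which the tool goes at most 50 mm and 8.59 degrees, less where a joint would pass 70% of its speed; a pose out of reach is approached as far as the arm can. A call is refused whole if a number of a shift passes 1 or a number of a turn 0.15, either way. A call with a gripper value outside its range is refused whole. The fingers move at their own pace and stop on an object; the grip force is fixed at half the most. Time passes only in rows, so rows that do not move let the fingers close. It gives the time, the measured TCP pose, the force and the opening at its end, in the units of the state.
- env.get_state(): the state, without advancing time (a new reading comes with each control period).
- env.grab_frame(name): name is "scene" or "top"; returns the picture (420x560x3 uint8, red, green, blue); there is no depth.
- env.get_calibration(name): a dict with "fx", "fy", "cx", "cy" (pixels), "dist_coeffs" ([k1, k2, p1, p2, k3] as OpenCV has them; the pictures are not rectified), "extrinsics" (4x4, takes a point from world to camera coordinates). Camera axes: x right, y down, z forward; pixel columns grow to the right and rows downward; lengths in m; the calibration is good to about 2 mm. A picture is of the moment at which its call begins. get_calibration takes no time and is no camera call.
- env.finish_job(): hands the job in, once; it reports no verdict.
The state is a dict: "clock": time; "qpos": joint angles; "joint_velocities": joint speeds; "effort": joint torques, N m; "ee_pos": TCP position; "orientation": TCP orientation; "contact_force": force on the tool from outside, world axes, zero at the start; "ft_torque": the same for the moment, N m; "opening": opening from 0.0 (shut) to 1.0 (fully open).
Only numpy, scipy, OpenCV 4.12 (cv2) and the standard library are available. Lean on these libraries where they do the work, as an engineer would, in place of code of your own. Each camera call takes 0.05 s, during which the arm holds its last target.

## Working session

There is one attempt and no reset: what is moved stays moved. The work goes in short steps, Python scripts to look and compute and a tool call to move; the robot and the scene stay as the last step left them, time stands still between calls to the robot, and variables do not carry over. Pictures are saved under pics/ and viewed, and the job is handed in when it is done.

Besides the shell and the picture viewer there is one more tool, called after ">>>" as name(argument=value, ...), one argument or row to a line, values as JSON. send_rows: Moves the arm, as the interface text tells. Its arguments: {"type":"object","properties":{"moves":{"type":"string"}},"required":["moves"]}

```bash
mkdir -p pics; ls; python3 - <<'E'
from cell import env
import cv2
for n in("scene","top"):
    cv2.imwrite(f"pics/{n}0.png",cv2.cvtColor(env.grab_frame(n),cv2.COLOR_RGB2BGR))
    print(env.get_calibration(n))
print(env.get_state())
E
```

```text
pics
{'fx': 433.58367096663426, 'fy': 433.58367096663426, 'cx': 281.5669580031179, 'cy': 202.0298315846757, 'dist_coeffs': array([0.04087997, 0.        , 0.        , 0.        , 0.        ]), 'extrinsics': array([[-0.08629062,  0.99626211,  0.00396664,  0.07456135],
       [ 0.76129192,  0.06850603, -0.64478022, -0.3701988 ],
       [-0.64264184, -0.05261871, -0.76435773,  1.34755822],
       [ 0.        ,  0.        ,  0.        ,  1.        ]])}
{'fx': 540.8614078950906, 'fy': 540.8614078950906, 'cx': 286.60194636594497, 'cy': 209.90502097652404, 'dist_coeffs': array([-0.19184075,  0.        ,  0.        ,  0.        ,  0.        ]), 'extrinsics': array([[ 1.06600541e-02, -9.99942932e-01, -7.03995215e-04,
        -3.18287961e-02],
       [-9.97966610e-01, -1.05947350e-02, -6.28521852e-02,
         5.51911937e-01],
       [ 6.28411397e-02,  1.37257141e-03, -9.98022599e-01,
         1.47452453e+00],
       [ 0.00000000e+00,  0.00000000e+00,  0.00000000e+00,
         1.00000000e+00]])}
{'clock': 0.1, 'qpos': array([ 1.08049131,  0.42665616,  0.07384812,  1.60656244, -0.03408958,
        1.11079483, -0.06713601]), 'joint_velocities': array([-0.00057501, -0.00162663, -0.00079598, -0.00097906,  0.00123493,
        0.00123222,  0.00110353]), 'effort': array([ 1.09653821e-02, -9.51530027e+01,  3.77417833e+00, -4.64399064e+01,
        1.99306780e-02,  6.47132736e-03,  1.07866977e-04]), 'ee_pos': array([ 0.22547091, -0.63584637,  0.24468077]), 'orientation': array([-2.56543629e+00,  1.81228907e+00,  1.56576644e-03]), 'contact_force': array([-0.33026873, -0.0328763 , -0.31434675]), 'ft_torque': array([-0.01141728,  0.01895033,  0.10604255]), 'opening': 1.0032034751353784}
```

View pics/scene0.png

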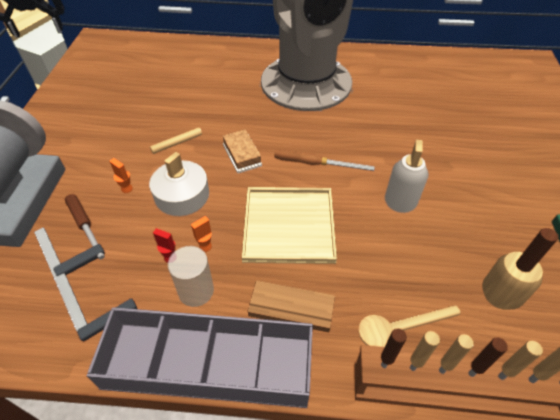

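View pics/top0.png

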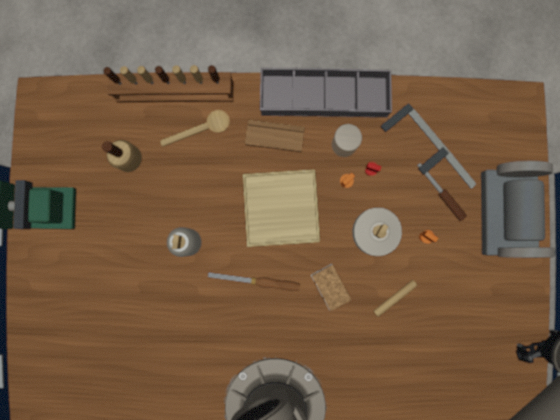

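Candidates for the bung: 
- The wooden tab in the wide white squat jar, at scene (175,163) and top (380,231). This one fits: natural wood, wide low jar.
- The wooden tab in the tall narrow jar, at scene (417,153) and top (180,242). Leave it.
- The orange look-alikes at top (428,237) and (347,180) and the red one at (372,169). Leave them.

I'll confirm this in an enlarged crop.

```bash
python3 - <<'E'
import cv2,numpy as np
s=cv2.imread("pics/scene0.png");t=cv2.imread("pics/top0.png")
a=cv2.resize(s[130:220,135:225],None,fx=4.4,fy=4.4,interpolation=cv2.INTER_CUBIC)
b=cv2.resize(t[185:275,335:425],None,fx=4.4,fy=4.4,interpolation=cv2.INTER_CUBIC)
cv2.imwrite("pics/crop0.png",np.hstack([a,b]))
E
```

```text
(no output)
```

View pics/crop0.png

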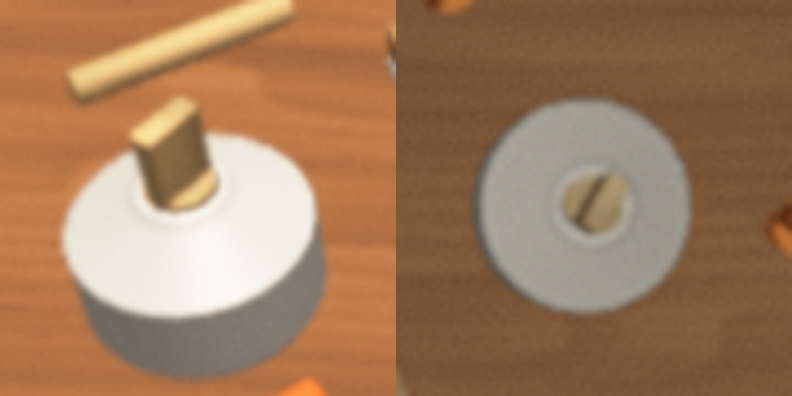

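```bash
python3 - <<'E'
import cv2,numpy as np
s=cv2.imread("pics/scene0.png");t=cv2.imread("pics/top0.png")
def crop(im,x,y,w,h,f):
    c=cv2.resize(im[y:y+h,x:x+w],None,fx=f,fy=f,interpolation=cv2.INTER_CUBIC)
    for i in range(0,w,5):
        cv2.line(c,(i*f,0),(i*f,5 if i%10 else 10),(0,0,255),1)
        cv2.putText(c,str(x+i),(i*f,20),0,.3,(0,0,255)) if i%10==0 else 0
    for i in range(0,h,5):
        cv2.line(c,(0,i*f),(5 if i%10 else 10,i*f),(0,0,255),1)
        cv2.putText(c,str(y+i),(12,i*f+4),0,.3,(0,0,255)) if i%10==0 else 0
    return c
cv2.imwrite("pics/crop1.png",np.hstack([crop(s,160,145,32,40,12),crop(t,364,211,32,40,12)]))
E
```

```text
(no output)
```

View pics/crop1.png

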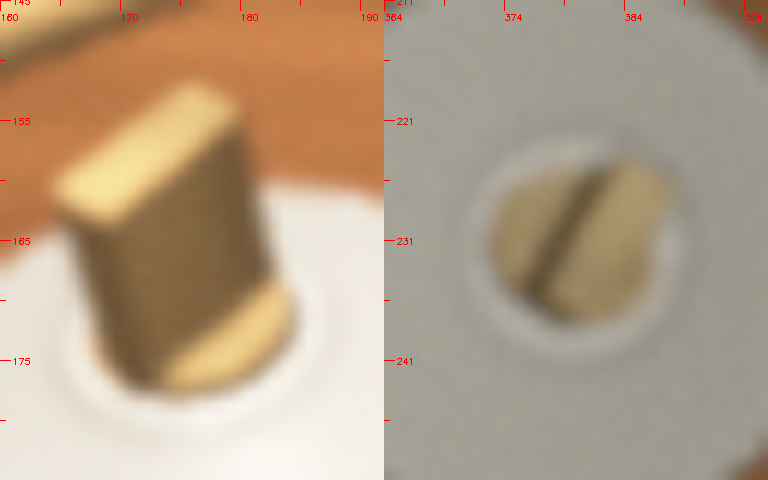

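```bash
cat > h.py <<'E'
from cell import env
import cv2,numpy as np
def ray(n,px):
    c=env.get_calibration(n);K=np.array([[c['fx'],0,c['cx']],[0,c['fy'],c['cy']],[0,0,1]])
    u=cv2.undistortPoints(np.array(px,float).reshape(-1,1,2),K,c['dist_coeffs']).reshape(-1,2)
    R=c['extrinsics'][:3,:3];t=c['extrinsics'][:3,3]
    return -R.T@t,np.c_[u,np.ones(len(u))]@R
def plane(n,px,z):
    o,d=ray(n,px);return o+d*((z-o[2])/d[:,2])[:,None]
def proj(n,P):
    c=env.get_calibration(n);K=np.array([[c['fx'],0,c['cx']],[0,c['fy'],c['cy']],[0,0,1]])
    E=c['extrinsics'];return cv2.projectPoints(np.array(P,float).reshape(-1,3),cv2.Rodrigues(E[:3,:3])[0],E[:3,3],K,c['dist_coeffs'])[0].reshape(-1,2)
E
python3 - <<'E'
from h import *
np.set_printoptions(precision=4,suppress=True)
c=np.array([(58,190),(105,218),(238,108),(190,85)])
P=plane('scene',(c+.5)/12-.5+[160,145],.134);print(P,P.mean(0))
print([np.linalg.norm(P[i]-P[(i+1)%4]) for i in range(4)])
d=P[2]-P[1]+P[3]-P[0];print('tab x ang',np.degrees(np.arctan2(d[1],d[0])))
print('rim',plane('top',[(379.6,231.3)],.085))
# jar outline/side top mask
t=cv2.imread('pics/top0.png');h=cv2.cvtColor(t,cv2.COLOR_BGR2HSV)
m=((h[...,1]<45)&(h[...,2]>110)).astype('uint8')*255;m[:185]=0;m[275:]=0;m[:,:335]=0;m[:,425:]=0
cs=max(cv2.findContours(m,0,2)[0],key=cv2.contourArea);e=cv2.fitEllipse(cs);print(e)
for z in(.05,.06,.07):print(z,plane('top',[e[0]],z))
# tab top in top view, predicted from scene corners
q=proj('top',P);print(((q-[364,211]+.5)*12)+[384,0])
# tray
h=h.astype(int);m=((h[...,0]>18)&(h[...,2]>110)&(h[...,1]>60)).astype('uint8')*255
m[:160]=0;m[255:]=0;m[:,:230]=0;m[:,330:]=0
cs=max(cv2.findContours(m,0,2)[0],key=cv2.contourArea);r=cv2.minAreaRect(cs);print(r)
print(plane('top',cv2.boxPoints(r),.02),plane('top',[r[0]],.02))
print(cv2.Rodrigues(env.get_state()['orientation'])[0])
E
```

```text
[[ 0.5079 -0.2839  0.134 ]
 [ 0.5141 -0.2738  0.134 ]
 [ 0.4841 -0.257   0.134 ]
 [ 0.479  -0.2671  0.134 ]] [ 0.4962 -0.2704  0.134 ]
[np.float64(0.011833770407105176), np.float64(0.03433933904774493), np.float64(0.011312436935828184), np.float64(0.03343409082028538)]
tab x ang 150.3439462638257
rim [[ 0.4939 -0.2723  0.085 ]]
((377.04119873046875, 231.39410400390625), (46.85465621948242, 47.32049560546875), 109.4369125366211)
0.05 [[ 0.4945 -0.2714  0.05  ]]
0.06 [[ 0.4942 -0.2697  0.06  ]]
0.07 [[ 0.494 -0.268  0.07 ]]
[[669.838  179.0978]
 [623.0679 149.6778]
 [544.8635 289.9228]
 [591.705  314.4266]]
((280.92333984375, 207.6571807861328), (72.75847625732422, 73.12725830078125), 86.26860046386719)
[[ 0.6512  0.0985  0.02  ]
 [ 0.6665 -0.1036  0.02  ]
 [ 0.4658 -0.118   0.02  ]
 [ 0.4506  0.0823  0.02  ]] [[ 0.5581 -0.0103  0.02  ]]
[[ 0.3342 -0.9425 -0.0005]
 [-0.9425 -0.3342  0.0011]
 [-0.0012  0.0001 -1.    ]]
```

>>> send_rows(
  moves="-0.635 -0.94 0 0 0 0 0;-0.635 -0.94 0 0 0 0 0;-0.635 -0.94 0 0 0 0 0;-0.635 -0.94 0 0 0 0 0;-0.635 -0.94 0 0 0 0 0;-0.635 -0.94 0 0 0 0 0;-0.635 -0.94 0 0 0 0 0;-0.635 -0.94 0 0 0 0 0;-0.635 -0.94 0 0 0 0 0;-0.635 -0.94 0 0 0 0 0;0 0 0 0 0 0.14 0;0 0 0 0 0 0.14 0;0 0 0 0 0 0.14 0;0 0 0 0 0 0.14 0;0 0 0 0 0 0.14 0;0 0 0 0 0 0.14 0;0 0 0 0 0 0 0",
)

```text
clock: 1.8
ee_pos: [0.5024, -0.2531, 0.239]
orientation: [1.559, -2.722, -0.014]
contact_force: [0.6, -0.5, 0.4]
opening: 1.001
```

```bash
cat >> h.py <<'E'
def go(target,ang):
    s=env.get_state();R=cv2.Rodrigues(s['orientation'])[0];p=s['ee_pos']
    x=np.array([np.cos(np.radians(ang)),np.sin(np.radians(ang)),0]);z=np.array([0,0,-1.]);T=np.c_[x,np.cross(z,x),z]
    print('t',s['clock'],'p',p,'F',s['contact_force'],'open',s['opening'])
    print('shift units',R.T@(np.array(target)-p)/.04,'turn',cv2.Rodrigues(R.T@T)[0].ravel())
E
python3 -c "
from h import *
np.set_printoptions(precision=4,suppress=True)
go([.495,-.271,.113],-119.7)"
```

```text
t 1.8 p [ 0.5024 -0.2531  0.239 ] F [ 0.6209 -0.5185  0.4157] open 1.0014780553055622
shift units [ 0.4813 -0.0969  3.1487] turn [ 0.0099  0.0008 -0.0123]
```

>>> send_rows(
  moves="0.25 -0.05 0 0.01 0 -0.012 0;0.24 -0.05 0.3 0 0 0 0;0 0 0.5 0 0 0 0;0 0 0.3 0 0 0 0;0 0 0 0 0 0 0",
)

```text
clock: 2.3
ee_pos: [0.4941, -0.2758, 0.1915]
orientation: [-1.597, 2.705, -0.001]
contact_force: [0.1, 0.4, -0.2]
opening: 0.998
```

```bash
python3 -c "
from h import *
np.set_printoptions(precision=4,suppress=True)
go([.495,-.271,.113],-119.7)
s=env.grab_frame('scene')[:,:,::-1]
cv2.imwrite('pics/s1.png',cv2.resize(s[70:230,80:290],None,fx=3.5,fy=3.5,interpolation=cv2.INTER_CUBIC))"
```

```text
t 2.3 p [ 0.4941 -0.2758  0.1915] F [ 0.1491  0.3711 -0.1657] open 0.9979159728949765
shift units [-0.1154  0.0399  1.9615] turn [-0.0007  0.0001  0.0145]
```

View pics/s1.png

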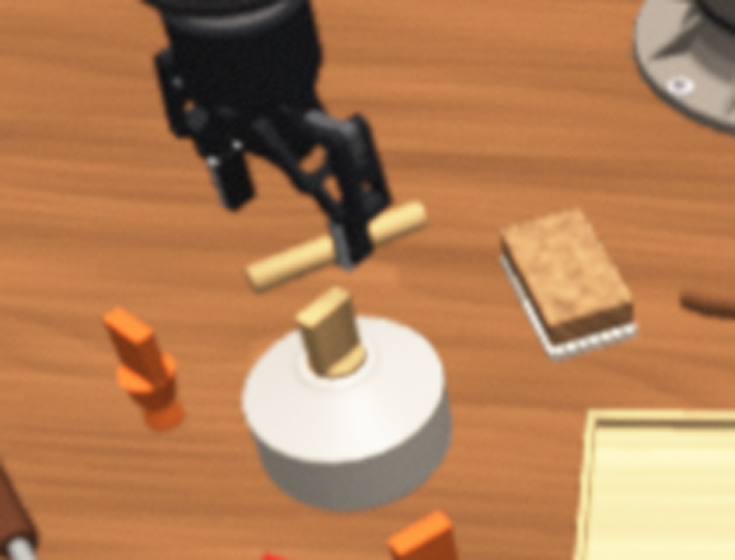

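The gripper is above the squat bung, with its fingers either side of the tab's flat faces (tab at scene ~(174,165)). Clear to descend.

>>> send_rows(
  moves="-0.1 0.04 0.3 0 0 0.014 0;0 0 0.6 0 0 0 0;0 0 0.5 0 0 0 0;0 0 0.3 0 0 0 0;0 0 0 0 0 0 0",
)

```text
clock: 2.85
ee_pos: [0.4966, -0.2712, 0.1225]
orientation: [-1.576, 2.714, -0.006]
contact_force: [-0.3, -1.0, 1.1]
opening: 1.0
```

```bash
python3 -c "
from h import *
np.set_printoptions(precision=4,suppress=True)
go([.495,-.271,.113],-119.7)
s=env.grab_frame('scene')[:,:,::-1]
cv2.imwrite('pics/s2.png',cv2.resize(s[70:230,80:290],None,fx=3.5,fy=3.5,interpolation=cv2.INTER_CUBIC))"
```

```text
t 2.85 p [ 0.4966 -0.2712  0.1225] F [-0.3235 -1.0078  1.0519] open 0.9996001532714404
shift units [0.0164 0.0379 0.2381] turn [-0.005   0.001   0.0002]
```

View pics/s2.png

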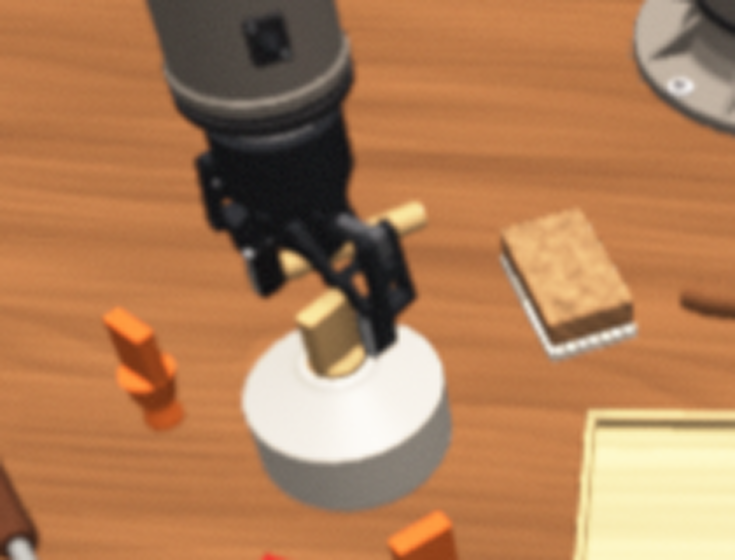

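>>> send_rows(
  moves="0.015 0.03 0.24 -0.005 0 0 0;0 0 0 0 0 0 0;0 0 0 0 0 0 180;0 0 0 0 0 0 180;0 0 0 0 0 0 180;0 0 0 0 0 0 180",
)

```text
clock: 3.5
ee_pos: [0.4972, -0.272, 0.116]
orientation: [-1.576, 2.713, -0.005]
contact_force: [-0.1, 0.4, 0.5]
opening: 0.334
```

```bash
python3 -c "
from h import *
np.set_printoptions(precision=4,suppress=True)
go([.495,-.271,.113],-119.7)
s=env.grab_frame('scene')[:,:,::-1]
cv2.imwrite('pics/s3.png',cv2.resize(s[120:200,140:240],None,fx=6,fy=6,interpolation=cv2.INTER_CUBIC))"
```

```text
t 3.5 p [ 0.4972 -0.272   0.116 ] F [-0.071   0.3575  0.5109] open 0.3339479747750341
shift units [0.0062 0.0603 0.0749] turn [-0.0048  0.0016  0.0001]
```

View pics/s3.png

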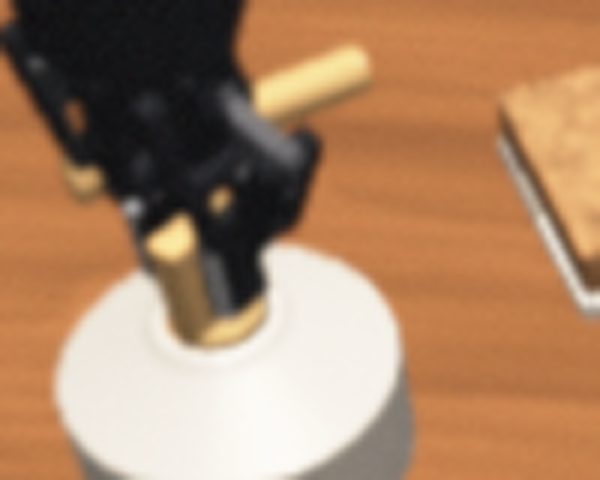

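>>> send_rows(
  moves="0 0.06 0.08 -0.004 0 0 180;0 0 0 0 0 0 255;0 0 0 0 0 0 255;0 0 0 0 0 0 255;0 0 0 0 0 0 255;0 0 0 0 0 0 255",
)

```text
clock: 4.15
ee_pos: [0.4948, -0.2712, 0.1128]
orientation: [-1.577, 2.716, -0.0]
contact_force: [-0.8, -1.3, 0.8]
opening: 0.152
```

```bash
python3 -c "
from h import *
np.set_printoptions(precision=4,suppress=True)
go([.495,-.271,.113],-119.7);print(env.get_state()['ft_torque'])"
```

```text
t 4.15 p [ 0.4948 -0.2712  0.1128] F [-0.8388 -1.2788  0.8432] open 0.15175974596832115
shift units [-0.0082 -0.0022 -0.0049] turn [-0.0008  0.0012 -0.0005]
[-0.1782  0.1753  0.0186]
```

```bash
cat >> h.py <<'E'
P0=np.array([.4948,-.2712,.1128]);C=P0-[0,0,.0278]
ax=np.cos(np.radians(-119.7));ay=np.sin(np.radians(-119.7))
def rock():
    s=env.get_state();R=cv2.Rodrigues(s['orientation'])[0];p=s['ee_pos']
    x0=np.array([ax,ay,0]);z0=np.array([0,0,-1.]);T=np.c_[x0,np.cross(z0,x0),z0]
    r=cv2.Rodrigues(T.T@R)[0].ravel()
    print('t',s['clock'],'tilt deg xyz',np.degrees(r),'pivot drift mm (tool axes)',R.T@(p+R[:,2]*.0278-C)*1000,'F tool0',T.T@s['contact_force'],'M',s['ft_torque'],'open',s['opening'])
E
```

>>> send_rows(
  moves="-0.035 0 0 0 0.05 0 255;-0.035 0 0.001 0 0.05 0 255",
)

```text
clock: 4.35
ee_pos: [0.496, -0.2689, 0.1125]
orientation: [1.53, -2.645, 0.077]
contact_force: [2.2, 7.4, -4.9]
opening: 0.156
```

```bash
python3 -c "
from h import *
np.set_printoptions(precision=3,suppress=True)
rock()"
```

```text
t 4.35 tilt deg xyz [0.051 5.659 0.201] pivot drift mm (tool axes) [0.154 0.049 0.169] F tool0 [-7.545  1.776  4.92 ] M [ 2.12  -1.043 -0.013] open 0.15620971110583148
```

>>> send_rows(
  moves="-0.035 0 0 0 0.05 0 255;-0.035 0 0 0 0.05 0 255;0 0 0 0 0 0 255",
)

```text
clock: 4.65
ee_pos: [0.4982, -0.2653, 0.1126]
orientation: [1.485, -2.562, 0.155]
contact_force: [-3.3, -3.1, 4.2]
opening: 0.157
```

```bash
python3 -c "
from h import *
np.set_printoptions(precision=3,suppress=True)
rock()
s=env.grab_frame('scene')[:,:,::-1]
cv2.imwrite('pics/s4.png',cv2.resize(s[120:200,140:240],None,fx=6,fy=6,interpolation=cv2.INTER_CUBIC))"
```

```text
t 4.65 tilt deg xyz [ 0.078 11.732  0.094] pivot drift mm (tool axes) [-1.073 -0.081 -0.58 ] F tool0 [ 4.316  1.3   -4.187] M [-0.56   0.655 -0.022] open 0.15682726073757405
```

View pics/s4.png

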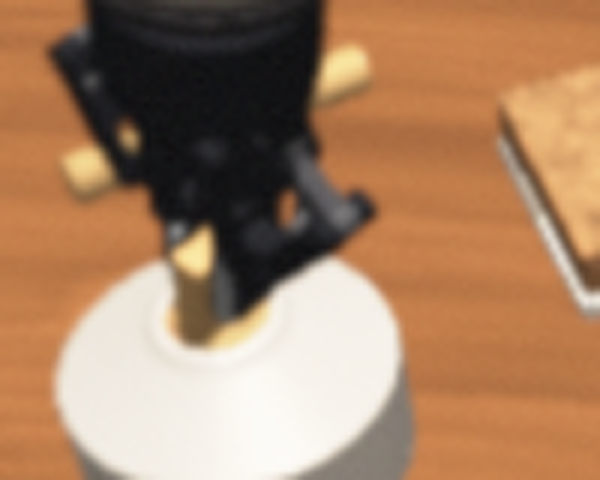

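>>> send_rows(
  moves="0.045 0 0.01 0 -0.05 0 255;0.045 0 0.005 0 -0.05 0 255;0.035 0 0 0 -0.05 0 255;0.035 0 0 0 -0.05 0 255",
)

```text
clock: 5.1
ee_pos: [0.4946, -0.2715, 0.1128]
orientation: [1.58, -2.715, 0.003]
contact_force: [-2.0, -1.8, -0.4]
opening: 0.157
```

```bash
python3 -c "
from h import *
np.set_printoptions(precision=3,suppress=True)
rock()"
```

```text
t 5.1 tilt deg xyz [ 0.074  0.063 -0.081] pivot drift mm (tool axes) [ 0.422 -0.049  0.04 ] F tool0 [2.588 0.838 0.443] M [-0.444  0.348  0.001] open 0.15735728073744903
```

>>> send_rows(
  moves="0.03 0 0 0 -0.05 0 255;0.035 0 0 0 -0.05 0 255;0.035 0 0 0 -0.05 0 255;0.035 0 0 0 -0.05 0 255;0 0 0 0 0 0 255",
)

```text
clock: 5.6
ee_pos: [0.49, -0.2795, 0.1123]
orientation: [-1.482, 2.559, 0.152]
contact_force: [0.2, 4.2, 4.5]
opening: 0.152
```

```bash
python3 -c "
from h import *
np.set_printoptions(precision=3,suppress=True)
rock()
s=env.grab_frame('scene')[:,:,::-1]
cv2.imwrite('pics/s5.png',cv2.resize(s[120:200,140:240],None,fx=6,fy=6,interpolation=cv2.INTER_CUBIC))"
```

```text
t 5.6 tilt deg xyz [  0.133 -11.883   0.136] pivot drift mm (tool axes) [ 3.777 -0.021 -0.871] F tool0 [-3.713  1.919 -4.466] M [0.604 0.12  0.054] open 0.1520420193175974
```

View pics/s5.png

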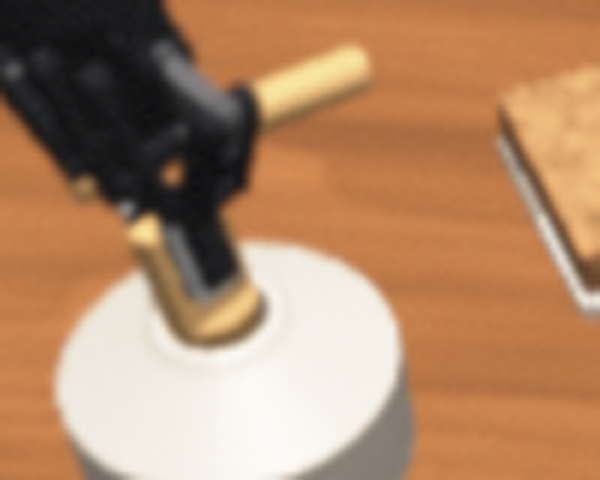

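The pivot drifted about 3.8 mm sideways on this side, so that shoe may not be fully aside. I'll bring the pivot back while holding the tilt.

>>> send_rows(
  moves="-0.05 0 0.01 0 0 0 255;-0.05 0 0.01 0 0 0 255;0 0 0 0 0 0 255",
)

```text
clock: 5.95
ee_pos: [0.4905, -0.2786, 0.1121]
orientation: [-1.481, 2.564, 0.148]
contact_force: [0.1, -0.7, 0.0]
opening: 0.154
```

```bash
python3 -c "
from h import *
np.set_printoptions(precision=3,suppress=True)
rock()"
```

```text
t 5.95 tilt deg xyz [  0.163 -11.633   0.258] pivot drift mm (tool axes) [ 2.882 -0.027 -0.467] F tool0 [ 0.577 -0.487 -0.03 ] M [-0.299  0.173  0.012] open 0.15380465579433192
```

>>> send_rows(
  moves="-0.08 0 0.01 0 0 0 255;0 0 0 0 0 0 255",
)

```text
clock: 6.15
ee_pos: [0.4914, -0.277, 0.1121]
orientation: [-1.481, 2.566, 0.146]
contact_force: [-0.4, -0.6, -0.3]
opening: 0.152
```

```bash
python3 -c "
from h import *
np.set_printoptions(precision=3,suppress=True)
rock()"
```

```text
t 6.15 tilt deg xyz [  0.171 -11.526   0.33 ] pivot drift mm (tool axes) [ 1.204 -0.009 -0.059] F tool0 [0.66  0.038 0.273] M [-0.322  0.261  0.014] open 0.1519198236935361
```

>>> send_rows(
  moves="-0.04 0 0 0 0 0 255;0 0 0 0 0 0 255;-0.035 0 0 0 0.05 0 255;-0.035 0 0 0 0.05 0 255;-0.035 0 0 0 0.05 0 255;-0.035 0 0 0 0.05 0 255;0 0 0 0 0 0 255",
)

```text
clock: 6.85
ee_pos: [0.495, -0.2704, 0.1124]
orientation: [1.566, -2.719, 0.008]
contact_force: [0.6, -1.8, -1.3]
opening: 0.153
```

```bash
python3 -c "
from h import *
np.set_printoptions(precision=3,suppress=True)
rock()"
```

```text
t 6.85 tilt deg xyz [0.131 0.342 0.411] pivot drift mm (tool axes) [-0.687  0.157  0.354] F tool0 [ 1.267 -1.386  1.303] M [-0.382  0.013 -0.011] open 0.15290407387155902
```

>>> send_rows(
  moves="0 0 -0.08 0 0 0 255;0 0 -0.08 0 0 0 255;0 0 -0.08 0 0 0 255;0 0 -0.08 0 0 0 255",
)

```text
clock: 7.25
ee_pos: [0.4945, -0.2703, 0.1258]
orientation: [1.566, -2.722, 0.003]
contact_force: [0.5, -0.3, -0.4]
opening: 0.151
```

```bash
python3 -c "
from h import *
np.set_printoptions(precision=3,suppress=True)
rock()"
```

```text
t 7.25 tilt deg xyz [0.058 0.106 0.459] pivot drift mm (tool axes) [ -0.56    0.671 -12.969] F tool0 [-0.009 -0.545  0.374] M [0.001 0.014 0.015] open 0.1512940401963796
```

>>> send_rows(
  moves="0 0 -0.1 0 0 0 255;0 0 -0.1 0 0 0 255;0 0 -0.1 0 0 0 255;0 0 0 0 0 0 255",
)

```text
clock: 7.65
ee_pos: [0.4944, -0.2712, 0.1398]
orientation: [-1.564, 2.724, -0.004]
contact_force: [-0.1, 0.0, -1.3]
opening: 0.157
```

```bash
python3 -c "
from h import *
np.set_printoptions(precision=3,suppress=True)
rock()
s=env.grab_frame('scene')[:,:,::-1]
cv2.imwrite('pics/s6.png',cv2.resize(s[120:200,140:240],None,fx=6,fy=6,interpolation=cv2.INTER_CUBIC))"
```

```text
t 7.65 tilt deg xyz [0.128 0.049 0.568] pivot drift mm (tool axes) [  0.268   0.179 -26.964] F tool0 [0.031 0.102 1.333] M [-0.028  0.029 -0.018] open 0.1568432047065321
```

View pics/s6.png

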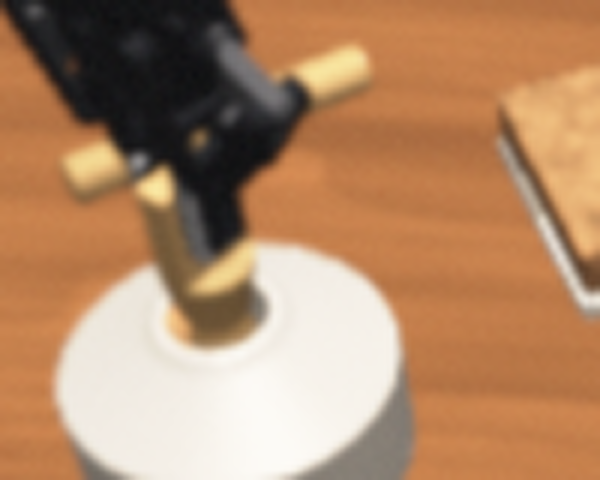

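>>> send_rows(
  moves="0 0 -0.2 0 0 0 255;0 0 -0.4 0 0 0 255;0 0 -0.5 0 0 0 255;0 0 -0.5 0 0 0 255;0 0 -0.2 0 0 0 255;-0.3 0.08 0 0 0 0 255;-0.7 0.2 0 0 0 0 255;-0.8 0.23 0 0 0 0 255;-0.8 0.23 0 0 0 0 255;-0.8 0.23 0 0 0 0 255;-0.8 0.23 0 0 0 0 255;-0.8 0.23 0 0 0 0 255;-0.7 0.2 0 0 0 0 255;-0.4 0.11 0 0 0 0 255;-0.2 0.05 0 0 0 0 255;0 0 0 0 0 0 255",
)

```text
clock: 9.3
ee_pos: [0.5571, 0.0028, 0.2062]
orientation: [1.567, -2.715, -0.01]
contact_force: [0.3, -0.5, -1.7]
opening: 0.16
```

```bash
python3 -c "
from h import *
np.set_printoptions(precision=3,suppress=True)
go([.558,-.0103,.075],-119.7)
s=env.grab_frame('scene')[:,:,::-1]
cv2.imwrite('pics/s7.png',cv2.resize(s[70:270,140:380],None,fx=3,fy=3,interpolation=cv2.INTER_CUBIC))"
```

```text
t 9.3 p [0.557 0.003 0.206] F [ 0.329 -0.515 -1.65 ] open 0.1598449317243055
shift units [ 0.263 -0.213  3.278] turn [ 0.009 -0.003 -0.006]
```

View pics/s7.png

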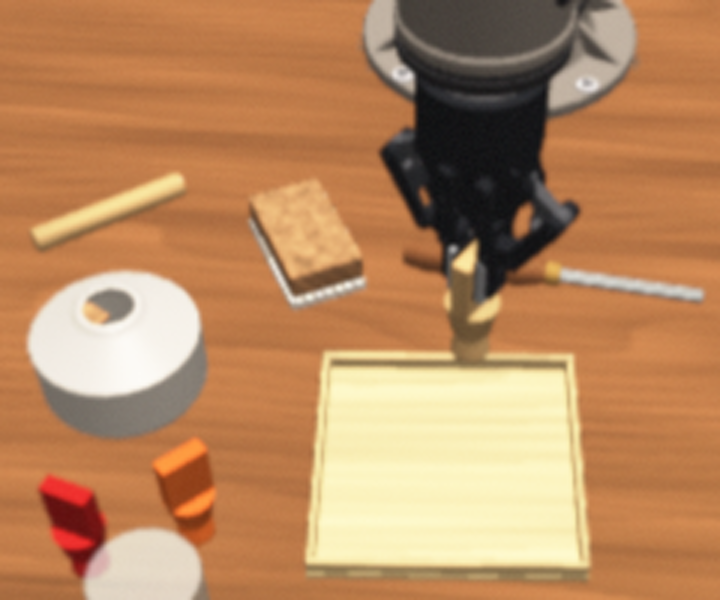

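The bung is out and held above the tray, and the jar mouth is open. Next I lower it to about 20 mm above the floor.

>>> send_rows(
  moves="0.2 -0.15 0.4 0.009 -0.003 -0.006 255;0.06 -0.06 0.7 0 0 0 255;0 0 0.7 0 0 0 255;0 0 0.5 0 0 0 255;0 0 0.3 0 0 0 255;0 0 0 0 0 0 255",
)

```text
clock: 9.95
ee_pos: [0.5578, -0.0193, 0.0987]
orientation: [1.565, -2.723, 0.005]
contact_force: [0.4, 0.1, -0.6]
opening: 0.149
```

```bash
python3 -c "
from h import *
np.set_printoptions(precision=3,suppress=True)
go([.558,-.0103,.075],-119.7)
s=env.grab_frame('scene')[:,:,::-1]
cv2.imwrite('pics/s8.png',cv2.resize(s[130:270,220:360],None,fx=4.2,fy=4.2,interpolation=cv2.INTER_CUBIC))"
```

```text
t 9.95 p [ 0.558 -0.019  0.099] F [ 0.415  0.109 -0.61 ] open 0.14932592164569974
shift units [-0.199  0.11   0.592] turn [-0.002 -0.002 -0.009]
```

View pics/s8.png

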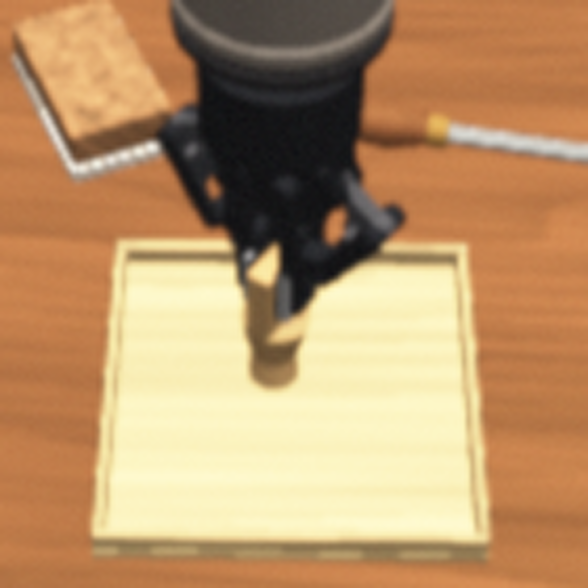

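>>> send_rows(
  moves="0 0 0.2 0 0 0 255;0 0 0.15 0 0 0 255;0 0 0.05 0 0 0 255;0 0 0 0 0 0 255",
)

```text
clock: 10.4
ee_pos: [0.5599, -0.0198, 0.085]
orientation: [-1.563, 2.721, -0.009]
contact_force: [-0.8, 0.2, -0.6]
opening: 0.154
```

```bash
python3 -c "
from h import *
np.set_printoptions(precision=3,suppress=True)
go([.558,-.0193,.075],-119.7)"
```

```text
t 10.4 p [ 0.56  -0.02   0.085] F [-0.802  0.152 -0.628] open 0.15445165703240937
shift units [0.012 0.049 0.251] turn [-0.007  0.    -0.01 ]
```

>>> send_rows(
  moves="0 0 0.12 -0.005 0 0 255;0 0 0.08 0 0 0 255;0 0 0.05 0 0 0 255;0 0 0 0 0 0 255",
)

```text
clock: 10.8
ee_pos: [0.562, -0.0204, 0.0773]
orientation: [-1.562, 2.721, -0.006]
contact_force: [0.4, -0.4, -1.1]
opening: 0.151
```

```bash
python3 -c "
from h import *
np.set_printoptions(precision=3,suppress=True)
go([.558,-.0193,.075],-119.7)"
```

```text
t 10.8 p [ 0.562 -0.02   0.077] F [ 0.368 -0.354 -1.093] open 0.15136256408525112
shift units [0.027 0.101 0.058] turn [-0.005  0.002 -0.01 ]
```

>>> send_rows(
  moves="0 0 0.04 -0.005 0 0 255;0 0 0.03 0 0 0 255;0 0 0 0 0 0 255",
)

```text
clock: 11.1
ee_pos: [0.563, -0.0205, 0.0772]
orientation: [-1.562, 2.722, -0.001]
contact_force: [0.1, -0.2, -0.6]
opening: 0.157
```

```bash
python3 -c "
from h import *
np.set_printoptions(precision=3,suppress=True)
go([.558,-.0193,.075],-119.7);print(env.get_state()['ft_torque'])"
```

```text
t 11.1 p [ 0.563 -0.02   0.077] F [ 0.146 -0.157 -0.602] open 0.15663271753809113
shift units [0.038 0.123 0.054] turn [-0.002  0.003 -0.01 ]
[ 0.005 -0.019  0.007]
```

>>> send_rows(
  moves="0 0 0.06 0 0 0 255;0 0 0.06 0 0 0 255;0 0 0 0 0 0 255",
)

```text
clock: 11.4
ee_pos: [0.5658, -0.0212, 0.077]
orientation: [-1.559, 2.719, -0.006]
contact_force: [-0.2, -0.0, -2.0]
opening: 0.155
```

```bash
python3 -c "
from h import *
np.set_printoptions(precision=3,suppress=True)
go([.558,-.0193,.075],-119.7);print(env.get_state()['ft_torque'])
s=env.grab_frame('scene')[:,:,::-1]
cv2.imwrite('pics/s9.png',cv2.resize(s[150:250,240:340],None,fx=6,fy=6,interpolation=cv2.INTER_CUBIC))"
```

```text
t 11.4 p [ 0.566 -0.021  0.077] F [-0.189 -0.033 -1.992] open 0.15475219474868823
shift units [0.057 0.193 0.048] turn [-0.007  0.005 -0.011]
[ 0.013  0.003 -0.003]
```

View pics/s9.png

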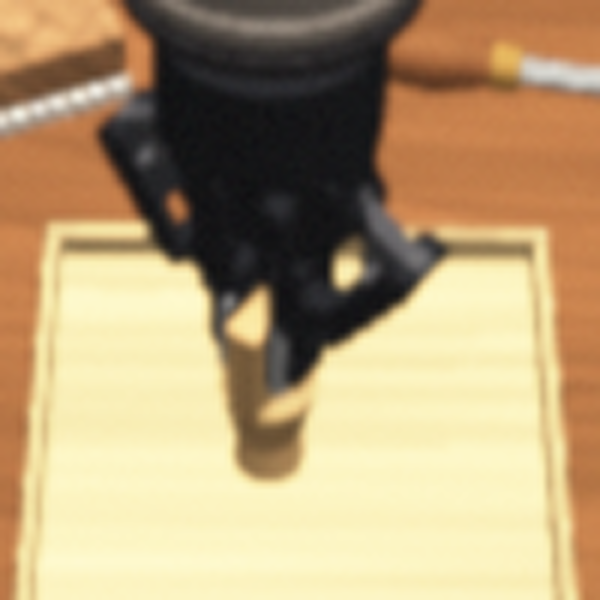

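```bash
python3 -c "
from h import *
np.set_printoptions(precision=3,suppress=True)
print(env.get_state()['qpos'])
for z in (.006,.008,.011,.016): print(z,proj('scene',[.566,-.021,z]))
a=[(240+268/6,150+465/6)]
print(plane('scene',a,.006))"
```

```text
[ 0.026  0.459 -0.127  1.985  0.088  0.694 -2.256]
0.006 [[283.7   226.529]]
0.008 [[283.707 225.995]]
0.011 [[283.718 225.193]]
0.016 [[283.735 223.846]]
[[ 0.569 -0.019  0.006]]
```

>>> send_rows(
  moves="0 0 0.15 0 0 0 255",
)

```text
clock: 11.55
ee_pos: [0.568, -0.0218, 0.0736]
orientation: [-1.556, 2.716, -0.01]
contact_force: [-10.4, -9.6, 61.5]
opening: 0.152
```

```bash
python3 -c "
from h import *
np.set_printoptions(precision=3,suppress=True)
go([.558,-.0193,.075],-119.7);s=env.get_state();print(s['ft_torque'],s['joint_velocities'])
for z in (.006,.008,.011,.016): print(z,proj('scene',[s['ee_pos'][0]+.0135,s['ee_pos'][1],z]))
f=env.grab_frame('scene')[:,:,::-1]
cv2.imwrite('pics/s10.png',cv2.resize(f[195:240,260:310],None,fx=12,fy=12,interpolation=cv2.INTER_CUBIC))"
```

```text
t 11.55 p [ 0.568 -0.022  0.074] F [-10.395  -9.608  61.494] open 0.15152488544985723
shift units [ 0.072  0.248 -0.037] turn [-0.011  0.006 -0.012]
[-2.167  2.592 -0.012] [-0.001  0.072  0.021  0.002  0.035 -0.111 -0.019]
0.006 [[282.754 232.039]]
0.008 [[282.76  231.509]]
0.011 [[282.768 230.711]]
0.016 [[282.782 229.372]]
```

View pics/s10.png

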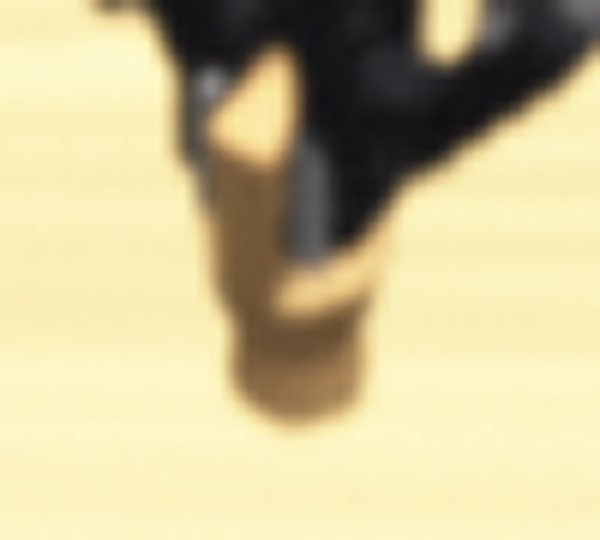

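The bung is on the floor, but that last press was too firm at 61 N. I'll back off before letting go.

>>> send_rows(
  moves="0 0 -0.03 0.01 -0.005 0 255",
)

```text
clock: 11.7
ee_pos: [0.5689, -0.0224, 0.075]
orientation: [-1.55, 2.708, -0.022]
contact_force: [-0.2, 0.1, -1.3]
opening: 0.153
```

```bash
python3 -c "
from h import *
np.set_printoptions(precision=3,suppress=True)
go([.558,-.0193,.075],-119.7)"
```

```text
t 11.7 p [ 0.569 -0.022  0.075] F [-0.195  0.103 -1.32 ] open 0.15293067635926139
shift units [ 0.07   0.274 -0.007] turn [-0.023  0.012 -0.012]
```

>>> send_rows(
  moves="0 0 0 -0.02 0.012 0 255;0 0 0.01 0 0 0 255;0 0 0 0 0 0 255",
)

```text
clock: 12.0
ee_pos: [0.5687, -0.0224, 0.0738]
orientation: [-1.561, 2.725, -0.004]
contact_force: [-1.2, -1.6, 5.8]
opening: 0.158
```

```bash
python3 -c "
from h import *
np.set_printoptions(precision=3,suppress=True)
go([.558,-.0193,.075],-119.7)"
```

```text
t 12.0 p [ 0.569 -0.022  0.074] F [-1.22  -1.611  5.752] open 0.1581963955445453
shift units [ 0.068  0.269 -0.032] turn [-0.003 -0.    -0.012]
```

The bung rests upright with light contact (about 6 N). Releasing gradually.

>>> send_rows(
  moves="0 0 0 0 0 0 205;0 0 0 0 0 0 195;0 0 0 0 0 0 180;0 0 0 0 0 0 160;0 0 0 0 0 0 140;0 0 0 0 0 0 140",
)

```text
clock: 12.6
ee_pos: [0.568, -0.0222, 0.0728]
orientation: [-1.561, 2.725, -0.003]
contact_force: [0.0, 0.3, 0.2]
opening: 0.45
```

```bash
python3 -c "
from h import *
np.set_printoptions(precision=3,suppress=True)
go([.558,-.0193,.075],-119.7)
f=env.grab_frame('scene')[:,:,::-1]
cv2.imwrite('pics/s11.png',cv2.resize(f[150:250,240:340],None,fx=6,fy=6,interpolation=cv2.INTER_CUBIC))"
```

```text
t 12.6 p [ 0.568 -0.022  0.073] F [0.05  0.254 0.231] open 0.45044733384212843
shift units [ 0.063  0.252 -0.056] turn [-0.002 -0.    -0.012]
```

View pics/s11.png

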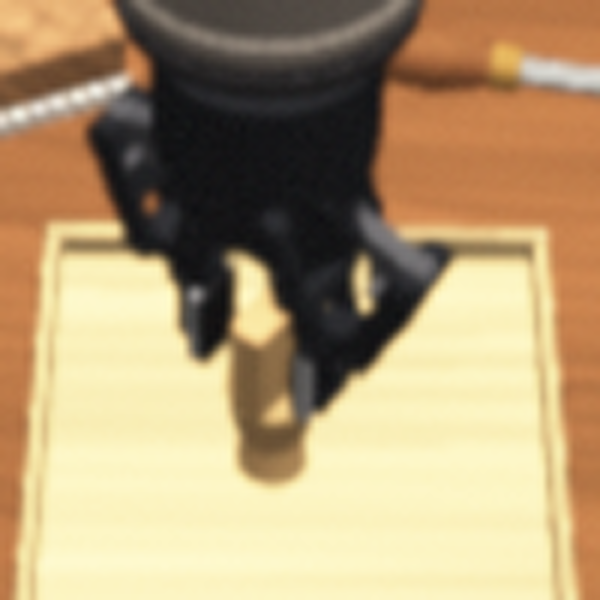

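>>> send_rows(
  moves="0 0 0 0 0 0 60;0 0 0 0 0 0 0;0 0 0 0 0 0 0;0 0 -0.2 0 0 0 0;0 0 -0.4 0 0 0 0;0 0 -0.7 0 0 0 0;0 0 -0.9 0 0 0 0;0 0 -0.9 0 0 0 0;0 0 -0.5 0 0 0 0;0 0 0 0 0 0 0;0 0 0 0 0 0 0",
)

```text
clock: 13.75
ee_pos: [0.5672, -0.0219, 0.2259]
orientation: [-1.561, 2.724, -0.003]
contact_force: [0.4, -0.6, -0.8]
opening: 0.998
```

```bash
python3 -c "
from h import *
np.set_printoptions(precision=3,suppress=True)
go([.558,-.0193,.075],-119.7)
f=env.grab_frame('scene')[:,:,::-1]
cv2.imwrite('pics/s12.png',cv2.resize(f[70:270,120:440],None,fx=2.5,fy=2.5,interpolation=cv2.INTER_CUBIC))"
```

```text
t 13.75 p [ 0.567 -0.022  0.226] F [ 0.36  -0.599 -0.801] open 0.9978914668244526
shift units [0.062 0.24  3.773] turn [-0.003  0.    -0.012]
```

View pics/s12.png

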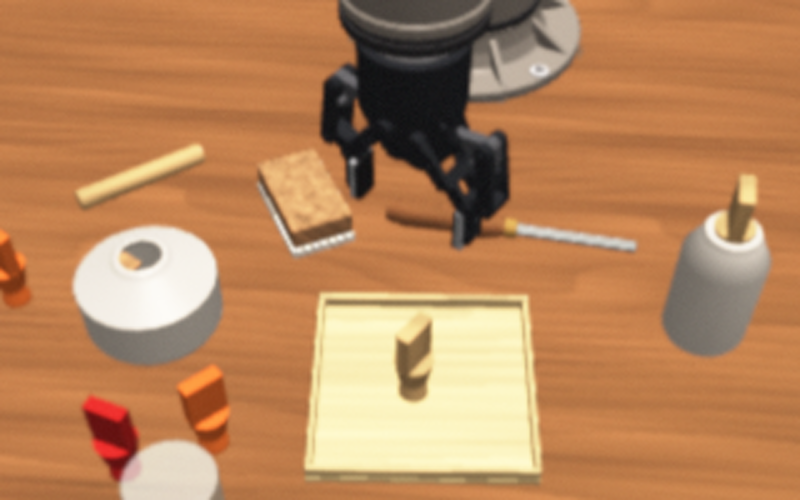

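The bung stands upright inside the tray at about scene (285,215). The squat jar's mouth is open, the tall jar's bung is in place, and the look-alikes haven't moved. Handing in.

```bash
python3 -c "
from cell import env
print(env.finish_job())"
```

```text
the job is handed in; nothing more can be done
None
```

The squat jar is open. Its bung stands upright and released near the middle of the plywood tray, and I handed the job in at about 13.8 s.

**What I did:** I gripped the tab across its flat faces and rocked it about 11.7° one way and 11.9° the other. I then brought it upright, lifted it out with almost no resistance, and set it down in the tray.

**Last check:** the final picture shows the jar's mouth empty and the gripper clear. The tall jar's bung and the orange and red look-alikes are where they were.

**What went less well:**
- **Second rock:** the pivot drifted about 3.8 mm sideways, so I pulled it back to about 1 mm at that tilt before lifting.
- **Setting down:** while I was feeling for the tray floor, one row pressed the bung down with about 61 N at the wrist, so that moment was not gentle. It was under the 120 N wrist limit. I backed off and let go at about 6 N.

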